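# Tighten the clamp on the rusty bar until its knob clicks

## Robot

A 6-joint arm with a two-finger parallel gripper is mounted at the origin on a cart in front of the work surface, level with it; the furniture and walls round the work are solid. World frame = base frame: x ahead of the robot, y to its left, z up, the work surface at z = 0. Lengths are in m, angles in rad, forces in N, time in s.
With the tool pointing down it reaches from about 0.375 to 0.975 m from the base axis. Payload 3.8 kg.
Tool frame: the origin (TCP) lies on the centre line of the jaws, within the pads' length; the fingertips stand 25 mm ahead of it and the grasp point (between the pads) lies 6 mm ahead of it; z points along the fingers, y is the direction in which the jaws open and shut (so a half turn about z gives the same grasp; the last joint's range is limited). The gripper opens to 85 mm and grips with 20 to 120 N. Pads are 22 mm wide; open, the fingers measure 114 mm over their backs; the gripper's body (76 mm by 85 mm) begins 54 mm behind the grasp point. The pads swing forward as they close: fully open they stand 13 mm farther back than shut.
Start: joints at [-1.175, 0.264, 1.604, -0, 1.274, -0.037], TCP at [0.283, -0.613, 0.256] pointing down, gripper open.
Joint ranges: [-2.63, 2.63], [-0.94, 2.18], [0.31, 2.57], [-1.31, 4.45], [0, 2.66], [-2.55, 2.55]. Speed limits (rad/s): [2.57, 2.57, 3.14, 3.14, 3.14, 3.14].

## Interface

Orientations are given as a rotation vector (axis times angle).
In Python, from workcell import bot gives the robot as it stands.
- The arm moves only by the tool servo_tool, never from a script. Its argument "moves" is a list of rows, each a list of 3 entries, a list of its own where there are three numbers: the closure in counts, from 0 (fully open) to 255 (shut), then the shift along the tool's x, y, z in m, then the turn about the tool's z in rad. A call has exactly 8 rows; each row shifts and turns the pose as measured when the row begins, along the tool's axes as they then stand; what a row does not reach is not made up. A row lasts 1/12 s, in which the tool goes at most 41.7 mm and 7.16 degrees, less where a joint would pass 70% of its speed; a pose out of reach is approached as far as the arm can. A call is refused whole if a number of a shift passes 0.0417 or a number of a turn 0.125, either way. A call with a gripper value outside its range is refused whole. The fingers move at their own pace and stop on an object; "newtons" is the grip in N (left out, the last holds). Time passes only in rows, so rows that do not move let the fingers close, or fill a call up. It gives the time, the measured TCP pose, the force and the opening at its end, in the units of the state.
- bot.read_state(): the state, without advancing time (a new reading comes with each control period).
- bot.read_camera(name): name is "scene" or "side" or "wrist"; returns a dict with "pixels" (384x512x3 uint8, red, green, blue), "depth" (384x512 float32, m along the optical axis (not along the pixel's ray), 0 where there is no reading), "intrinsics" (3x3 intrinsics, pixels), "R" (3x3) and "t" (3): a world point X has camera coordinates R X + t. Camera axes: x right, y down, z forward; pixel columns grow to the right and rows downward; lengths in m; the calibration is good to about 2 mm. A picture is of the moment at which its call begins.
- bot.finish_job(): hands the job in, once; it reports no verdict.
The state is a dict: "time": time; "q": joint angles; "joint_vel": joint speeds; "joint_torque": joint torques, N m; "tool_pos": TCP position; "tcp_rot": TCP orientation; "wrist_force": force on the tool from outside, world axes, zero at the start; "torque": the same for the moment, N m; "width": opening from 0.0 (shut) to 1.0 (fully open).
Only numpy, scipy, OpenCV 4.12 (cv2) and the standard library are available. Lean on these libraries where they do the work, as an engineer would, in place of code of your own. Each camera call takes 0.05 s, during which the arm holds its last target.

## Task

Two hold-down clamps stand on the bench; tighten the one that holds the rusty flat bar: turn its black knob clockwise (seen from above) until the pad is down and the torque-limiting knob slips and clicks, then stop at the first or second click, before a third, and let go. Leave the knob of the other clamp, which holds an angle bracket, as it is.

Things in the scene. Friction and masses are not known exactly. Their poses are not given: they have to be found in the camera images.
- bar_grip (a point): Black knob of the clamp (grey C-frame, 86 mm high, fixed) that holds the rusty flat bar: a disc 42 mm across on a vertical axis, its top 110 mm above the bench, and on it an upright grip bar, 46 long, 14 thick, to 144 mm. Point: on the axis, 12 mm below the bar's top, 22 mm above the disc; x along the bar, y across it, z up; turns with the knob at one height; needs 0.06 N m, to slip 0.12.
- bar_screw (a joint): Angle (rad) of that clamp's screw with its bare-metal collar, 54 mm across, under the knob. 0: the pad presses on the rusty bar and the screw stops dead. Negative: still so far to turn, -0.9 to -0.1 at the start (pad raised 4 mm per rad). Turning the knob clockwise seen from above raises it to 0.
- bar_knob (a joint): Slip (rad) of the knob, clockwise on the collar: angle between the white line at the bar's -x end and the collar's red line. About 0 (under 0.05) until the screw has stopped; from there it grows as the knob is turned on. One click each 0.42 rad, at about 0.21, 0.63 and 1.05; after a click the knob is drawn to 0.42, 0.84. Turning back loosens the screw and does not undo the slip.
- spare_tip (a point): End of the knob's grip bar on the other, equal clamp, which holds a bright steel angle bracket (36 x 50 x 50 mm): on the white line on top of the bar, 20 mm from the axis, 144 mm above the bench. To be left alone.

How it is judged:
At the end, for the whole second after the job is handed in: The screw of the clamp on the rusty bar is home (within 0.06 rad of its stop) and its knob has slipped by one or two clicks: by more than 0.2 rad and less than 1.0 rad (value of joint bar_screw above -0.06 rad and value of joint bar_knob between 0.2 and 1 rad); the robot touches nothing.
It fails at once if the knob of the other clamp is turned (the end of its grip bar moves by more than 10 mm) (distance of spare_tip from where it was at the start of the episode above 0.01 m).
It also fails if it takes over 32 s, if anything falls off the work surface, if the arm or the gripper's body presses on something with over 40 N, if the wrist force passes 120 N, or if a joint passes its speed limit or range.

## Working session

There is one attempt and no reset: what is moved stays moved. The work goes in short steps, Python scripts to look and compute and a tool call to move; the robot and the scene stay as the last step left them, time stands still between calls to the robot, and variables do not carry over. Pictures are saved under pics/ and viewed, and the job is handed in when it is done.

Besides the shell and the picture viewer there is one more tool, called after ">>>" as name(argument=value, ...) on one line, values as JSON. servo_tool: Moves the arm, as the interface text tells. Its arguments: {"type":"object","properties":{"moves":{"type":"array","items":{"type":"array"}},"newtons":{"type":"number"}},"required":["moves"]}

```bash
mkdir -p pics
cat > h.py <<'E'
from workcell import bot
import numpy as np, cv2
def shot(n,f):
    c=bot.read_camera(n); np.savez('/tmp/'+f+'.npz',**c)
    cv2.imwrite('pics/'+f+'.png',c['pixels'][:,:,::-1]); return c
def crop(c,u0,v0,u1,v1,s,f):
    im=c['pixels'][v0:v1,u0:u1,::-1]; cv2.imwrite('pics/'+f+'.png',cv2.resize(im,None,fx=s,fy=s,interpolation=cv2.INTER_CUBIC))
def atz(c,u,v,z):
    K,R,t=c['intrinsics'],c['R'],c['t']; d=R.T@np.linalg.solve(K,[u,v,1]); o=-R.T@t
    return o+d*(z-o[2])/d[2]
def proj(c,X):
    p=c['intrinsics']@(c['R']@np.array(X)+c['t']); return p[:2]/p[2]
E
python3 - <<'E'
from h import *
a=shot('scene','s0'); b=shot('side','d0'); c=shot('wrist','w0')
for k in (a,b,c): print(-k['R'].T@k['t'])
s=bot.read_state(); print(s)
E
```

```text
[-0.31201405  0.40936034  0.72076603]
[ 0.02355561 -0.6638375   0.55174508]
[ 0.3557554  -0.58001555  0.37269442]
{'time': 0.15, 'q': array([-1.17490722e+00,  2.64616352e-01,  1.60510477e+00, -1.38893079e-05,
        1.27371481e+00, -3.69195426e-02]), 'joint_vel': array([ 3.89869884e-04, -3.31807135e-03, -5.30835676e-03,  5.59808151e-04,
        7.99035516e-04, -4.52736038e-05]), 'joint_torque': array([ 6.81426081e-04, -5.15906525e+01, -3.67959130e+01,  2.21547759e-05,
        8.07940989e-03, -8.59108496e-06]), 'tool_pos': array([ 0.28288077, -0.61226092,  0.25519955]), 'tcp_rot': array([-3.06654712e+00, -6.74177623e-01,  5.37106729e-04]), 'wrist_force': array([ 0.76297075, -0.39434245, -0.02135346]), 'torque': array([ 0.03925468, -0.02014543,  0.02147183]), 'width': 1.0010833891324875}
```

View pics/s0.png

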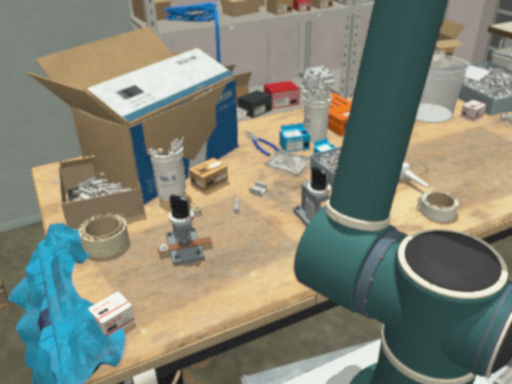

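View pics/d0.png

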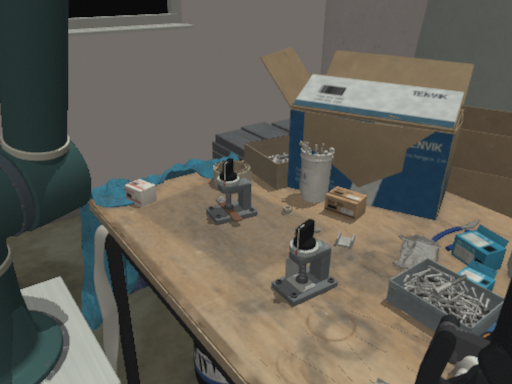

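View pics/w0.png

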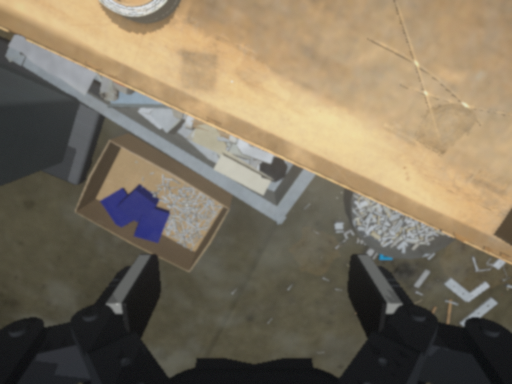

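Run:
```python
from h import *
a=dict(np.load('/tmp/s0.npz'));b=dict(np.load('/tmp/d0.npz'))
crop(a,140,180,230,280,6,'s0c');crop(b,195,145,275,230,7,'d0c');crop(b,260,210,345,305,6,'d0e')
```

```text
(no output)
```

View pics/s0c.png

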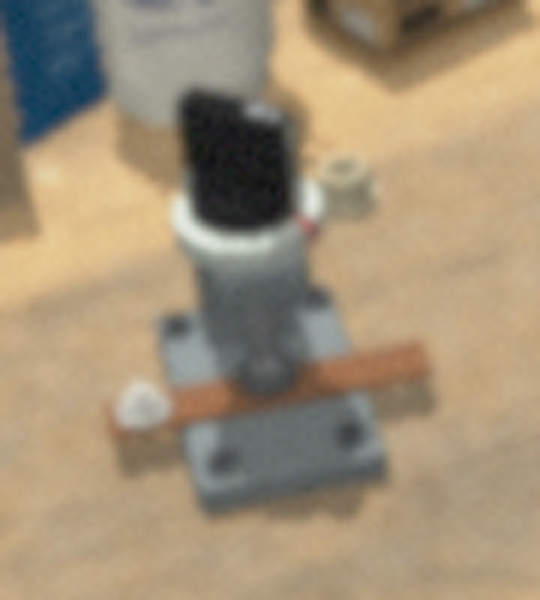

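View pics/d0c.png

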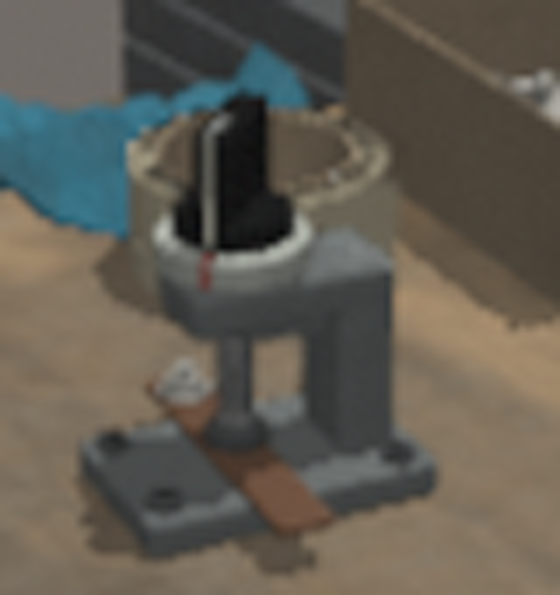

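View pics/d0e.png

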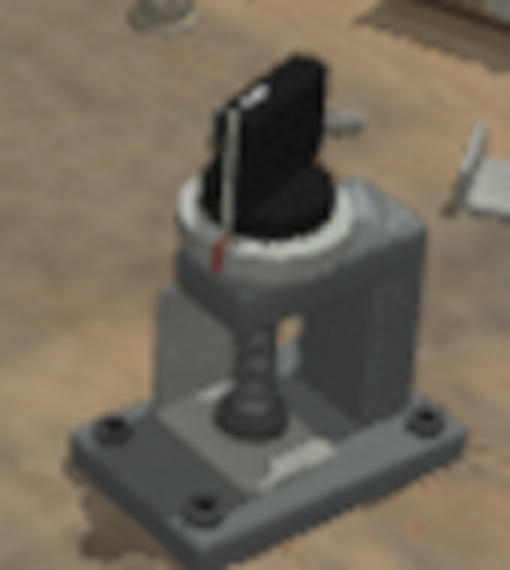

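Run:
```python
from h import *
a=dict(np.load('/tmp/s0.npz'));b=dict(np.load('/tmp/d0.npz'))
P=lambda c,o,s,u,v,z: print(np.round(atz(c,o[0]+u/s-.5+.5/s,o[1]+v/s-.5+.5/s,z),4))
for u,v in ((235,107),(270,110),(192,100)):P(a,(140,180),6,u,v,.144)
for u,v in ((235,110),(215,125),(255,97)):P(b,(195,145),7,u,v,.144)
print('collar');
for c,o,s,l in ((a,(140,180),6,((172,215),(323,205))),(b,(195,145),7,((153,240),(314,240)))):
  for u,v in l:P(c,o,s,u,v,.1)
print('spare')
for u,v in ((255,95),(275,80),(310,62)):P(b,(260,210),6,u,v,.144)
```

```text
[0.5504 0.1771 0.144 ]
[0.5428 0.1668 0.144 ]
[0.5618 0.1891 0.144 ]
[0.5552 0.1703 0.144 ]
[0.5428 0.1631 0.144 ]
[0.5669 0.1761 0.144 ]
collar
[0.5596 0.2023 0.1   ]
[0.5402 0.1521 0.1   ]
[0.5279 0.1798 0.1   ]
[0.5724 0.1493 0.1   ]
spare
[ 0.5001 -0.1536  0.144 ]
[ 0.5107 -0.1504  0.144 ]
[ 0.5264 -0.1484  0.144 ]
```

```bash
cat >> h.py <<'E'
from scipy.spatial.transform import Rotation as Ro
def head(s=None):
    s=s or bot.read_state(); M=Ro.from_rotvec(s['tcp_rot']).as_matrix(); return np.arctan2(M[1,0],M[0,0]),M
def plan(tx,ty,tz,th_deg,n=8,step=.04,turn=.12,ccw=None):
    s=bot.read_state(); p=s['tool_pos'].copy(); h,M=head(s); tgt=np.array([tx,ty,tz])
    dh=(np.radians(th_deg)-h+np.pi)%(2*np.pi)-np.pi
    if ccw is True and dh<-.3: dh+=2*np.pi
    print('t',s['time'],'p',p.round(4),'head',np.degrees(h).round(2),'q6',s['q'][5].round(3),'F',s['wrist_force'].round(1),'Tz',s['torque'].round(3),'w',round(s['width'],3))
    for i in range(n):
        d=tgt-p; L=np.linalg.norm(d); d=d if L<=step else d*step/L
        t=np.clip(dh,-turn,turn)
        x=np.array([np.cos(h),np.sin(h)]); y=np.array([np.sin(h),-np.cos(h)])
        print([round(float(v),4) for v in (d[:2]@x,d[:2]@y,-d[2])],round(float(-t),4))
        p=p+d; h+=t; dh-=t
E
python3 - <<'E'
from h import *
for f in('s0','d0'):
  c=dict(np.load(f'/tmp/{f}.npz')); v,u=np.mgrid[:384,:512]; K=c['intrinsics']; z=c['depth']
  X=np.stack([(u-K[0,2])/K[0,0]*z,(v-K[1,2])/K[1,1]*z,z],-1)[z>0]; W=(X-c['t'])@c['R']
  m=(abs(W[:,0]-.55)<.2)&(abs(W[:,1]-.17)<.2)&(W[:,2]>.06)
  W=W[m]; g={}
  for w in W:
    k=(round(w[0]/.03)*3,round(w[1]/.03)*3); g[k]=max(g.get(k,0),w[2])
  print(f)
  for x in range(75,33,-3): print(x,[ '%3d'%(g.get((x,y),0)*1000) for y in range(36,-3,-3)])
plan(.55,.17,.30,220,n=24,ccw=True)
E
```

```text
s0
75 [' 77', ' 78', '341', '316', ' 78', ' 77', '  0', '  0', '130', '  0', '  0', '  0', '  0']
72 ['  0', '  0', '337', '  0', ' 79', ' 78', '  0', '  0', '  0', '  0', '  0', '  0', '  0']
69 ['  0', '  0', '  0', '  0', '  0', '  0', '  0', '  0', '  0', '  0', '  0', '  0', '  0']
66 ['  0', '  0', '  0', '  0', '  0', '  0', '  0', '  0', '  0', '  0', '  0', '  0', '  0']
63 ['  0', '  0', '  0', '  0', '  0', '  0', '  0', '  0', '  0', '  0', '  0', '  0', '  0']
60 ['  0', '  0', '  0', '  0', '  0', '  0', ' 84', '  0', '  0', '  0', '  0', '  0', '  0']
57 ['  0', '  0', '  0', '  0', '  0', '107', '144', '100', '  0', '  0', '  0', '  0', '  0']
54 ['  0', '  0', '  0', '  0', '  0', '110', '145', '142', '  0', '  0', '  0', '  0', '  0']
51 ['  0', '  0', '  0', '  0', '  0', '  0', '  0', '  0', '  0', '  0', '  0', '  0', '  0']
48 ['  0', '  0', '  0', '  0', '  0', '  0', '  0', '  0', '  0', '  0', '  0', '  0', '  0']
45 ['  0', '  0', '  0', '  0', '  0', '  0', '  0', '  0', '  0', '  0', '  0', '  0', '  0']
42 ['  0', '  0', '  0', '  0', '  0', '  0', '  0',
[... 1718 characters left out ...]
.0254, -0.0022] -0.12
[0.0336, -0.0215, -0.0022] -0.12
[0.036, -0.0173, -0.0022] -0.12
[0.0378, -0.0129, -0.0022] -0.12
[0.0391, -0.0083, -0.0022] -0.12
[0.0398, -0.0035, -0.0022] -0.12
[0.0399, 0.0012, -0.0022] -0.12
[0.0395, 0.006, -0.0022] -0.12
[0.0385, 0.0107, -0.0022] -0.12
[0.0369, 0.0152, -0.0022] -0.12
[0.0348, 0.0195, -0.0022] -0.12
[0.0322, 0.0236, -0.0022] -0.12
[0.0292, 0.0273, -0.0022] -0.12
[0.0257, 0.0306, -0.0022] -0.12
[0.0219, 0.0334, -0.0022] -0.12
[0.0177, 0.0358, -0.0022] -0.12
[0.0133, 0.0377, -0.0022] -0.12
[0.0087, 0.039, -0.0022] -0.12
[0.004, 0.0397, -0.0022] -0.12
[-0.0006, 0.0278, -0.0015] -0.12
[0.0, 0.0, -0.0] -0.12
[0.0, 0.0, -0.0] -0.12
[0.0, 0.0, -0.0] -0.12
```

>>> servo_tool(moves=[[0, [0.028, -0.029, -0.002], -0.12], [0, [0.031, -0.025, -0.002], -0.12], [0, [0.034, -0.021, -0.002], -0.12], [0, [0.036, -0.017, -0.002], -0.12], [0, [0.038, -0.013, -0.002], -0.12], [0, [0.039, -0.008, -0.002], -0.12], [0, [0.04, -0.003, -0.002], -0.12], [0, [0.04, 0.001, -0.002], -0.12]])

```text
time: 0.82
tool_pos: [0.3826, -0.3037, 0.2654]
tcp_rot: [-2.374, -2.045, 0.001]
wrist_force: [0.7, -0.5, -0.8]
width: 0.997
```

```bash
python3 -c "
from h import *
plan(.55,.17,.30,220,n=8,ccw=True)"
```

```text
t 0.8167 p [ 0.3826 -0.3037  0.2654] head 81.49 q6 -0.574 F [ 0.7 -0.5 -0.8] Tz [ 0.014 -0.044 -0.041] w 0.997
[0.0392, 0.0076, -0.0028] -0.12
[0.038, 0.0122, -0.0028] -0.12
[0.0363, 0.0167, -0.0028] -0.12
[0.034, 0.0209, -0.0028] -0.12
[0.0313, 0.0248, -0.0028] -0.12
[0.0281, 0.0284, -0.0028] -0.12
[0.0245, 0.0315, -0.0028] -0.12
[0.0205, 0.0342, -0.0028] -0.12
```

>>> servo_tool(moves=[[0, [0.039, 0.008, -0.003], -0.12], [0, [0.038, 0.012, -0.003], -0.12], [0, [0.036, 0.017, -0.003], -0.12], [0, [0.034, 0.021, -0.003], -0.12], [0, [0.031, 0.025, -0.003], -0.12], [0, [0.028, 0.028, -0.003], -0.12], [0, [0.024, 0.031, -0.003], -0.12], [0, [0.02, 0.034, -0.003], -0.12]])

```text
time: 1.48
tool_pos: [0.483, 0.0125, 0.2905]
tcp_rot: [-1.103, -2.935, -0.006]
wrist_force: [0.1, -0.9, 0.6]
width: 0.999
```

```bash
python3 -c "
from h import *
plan(.55,.17,.30,220,n=8,ccw=True)"
```

```text
t 1.4833 p [0.483  0.0125 0.2905] head 138.82 q6 -0.883 F [ 0.1 -0.9  0.6] Tz [-0.031 -0.003 -0.012] w 0.999
[0.0124, 0.038, -0.0022] -0.12
[0.0078, 0.0392, -0.0022] -0.12
[0.003, 0.0398, -0.0022] -0.12
[-0.0017, 0.0399, -0.0022] -0.12
[-0.0019, 0.0113, -0.0006] -0.12
[0.0, 0.0, -0.0] -0.12
[0.0, 0.0, -0.0] -0.12
[0.0, 0.0, -0.0] -0.12
```

>>> servo_tool(moves=[[0, [0.012, 0.038, -0.002], -0.12], [0, [0.008, 0.039, -0.002], -0.12], [0, [0.003, 0.04, -0.002], -0.12], [0, [-0.002, 0.04, -0.002], -0.12], [0, [-0.002, 0.02, -0.001], -0.12], [0, [0, 0, 0], -0.12], [0, [0, 0, 0], -0.12], [0, [0, 0, 0], -0.12]])

```text
time: 2.15
tool_pos: [0.5521, 0.198, 0.2989]
tcp_rot: [0.442, -3.107, -0.014]
wrist_force: [0.8, -0.2, -0.7]
width: 1.0
```

```bash
python3 -c "
from h import *
plan(.55,.17,.30,220,n=4,ccw=True)
c=shot('wrist','w1'); print(proj(c,[.55,.172,.144]))"
```

```text
t 2.15 p [0.5521 0.198  0.2989] head -163.8 q6 -1.559 F [ 0.8 -0.2 -0.7] Tz [-0.032 -0.06   0.027] w 1.0
[0.0099, -0.0263, -0.0011] -0.12
[0.0, 0.0, -0.0] -0.12
[0.0, 0.0, -0.0] -0.12
[0.0, 0.0, -0.0] -0.0553
[225.0097998  173.02745817]
```

View pics/w1.png

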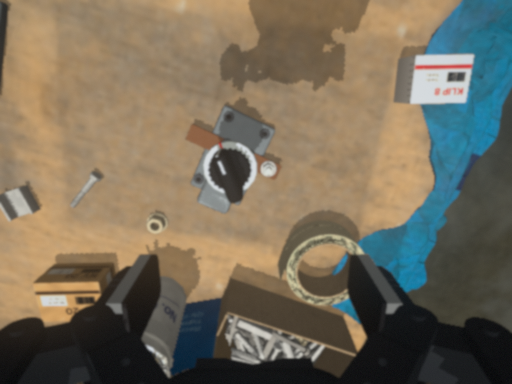

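```bash
python3 -c "
from h import *
c=dict(np.load('/tmp/w1.npz')); crop(c,185,125,285,215,8,'w1c')"
```

```text
(no output)
```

View pics/w1c.png

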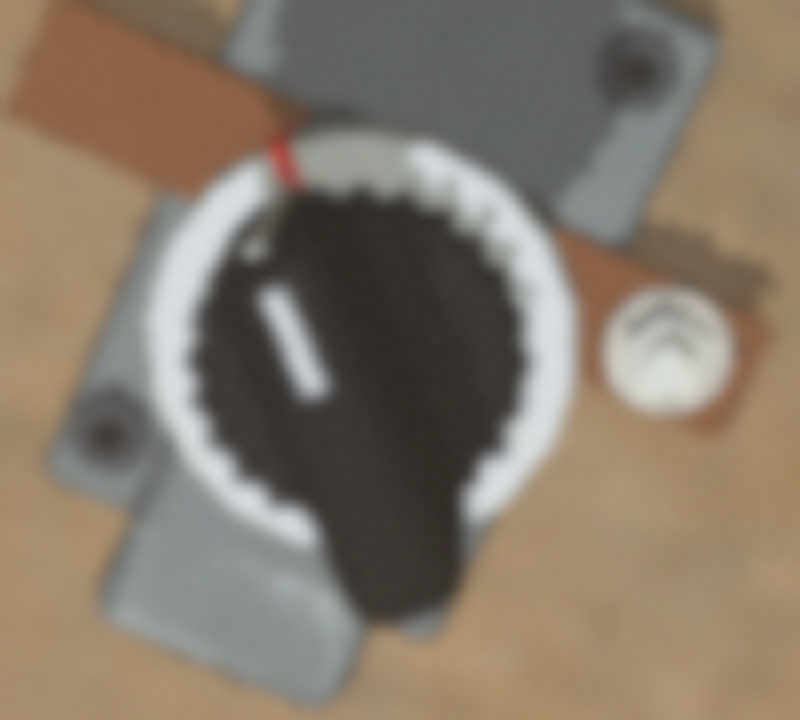

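```bash
python3 -c "
from h import *
c=dict(np.load('/tmp/w1.npz'))
P=lambda u,v,z:atz(c,185+u/8-.44,125+v/8-.44,z)
a=P(270,290,.144);b=P(318,395,.144);e=P(402,612,.144)
print(a,b,e);print(np.degrees(np.arctan2(*(b-a)[1::-1])),np.degrees(np.arctan2(*(e-a)[1::-1])))
u=(b-a)/np.linalg.norm(b-a); u2=(e-a)/np.linalg.norm(e-a); print(a+.02*u,a+.02*u2, np.linalg.norm(b-a),np.linalg.norm(e-a))
r=P(283,160,.1);k=np.mean([P(x,y,.1) for x,y in((148,335),(577,335),(345,128),(372,552))],0)
print(r,k,np.linalg.norm(r-k),np.degrees(np.arctan2(*(k-r)[1::-1])))
print(np.linalg.norm(P(148,335,.1)-P(577,335,.1)))
"
```

```text
[0.54122667 0.16383248 0.144     ] [0.55094452 0.17162482 0.144     ] [0.5723016  0.18676561 0.144     ]
38.724698693707005 36.42712233640301
[0.55682989 0.17634406 0.144     ] [0.55731892 0.17570848 0.144     ] 0.01245621341287528 0.03862097536870619
[0.53548368 0.15972793 0.1       ] [0.55453702 0.17455515 0.1       ] 0.02414283257795501 37.889902820175585
0.053186418736648956
```

```bash
python3 -c "
from h import *
plan(.5553,.1745,.22,217.8,n=6,step=.02,turn=.095)"
```

```text
t 2.2 p [0.552  0.1978 0.2987] head -163.5 q6 -1.565 F [-0.1 -0.  -1. ] Tz [0.007 0.02  0.014] w 0.997
[0.0008, -0.0057, 0.0192] -0.095
[0.0014, -0.0056, 0.0192] -0.095
[0.0019, -0.0054, 0.0192] -0.095
[0.0024, -0.0052, 0.0192] -0.0868
[0.0003, -0.0005, 0.002] -0.0
[0.0, 0.0, -0.0] -0.0
```

>>> servo_tool(moves=[[0, [0.001, -0.006, 0.02], -0.1], [0, [0.001, -0.006, 0.02], -0.1], [0, [0.002, -0.006, 0.02], -0.1], [0, [0.002, -0.005, 0.015], -0.09], [0, [0, 0, 0.005], 0], [0, [0, 0, 0], 0], [0, [0, 0, 0], 0], [0, [0, 0, 0], 0]])

```text
time: 2.87
tool_pos: [0.5559, 0.1746, 0.2164]
tcp_rot: [1.038, -2.964, -0.015]
wrist_force: [-1.3, -0.3, -0.9]
width: 0.997
```

```bash
python3 -c "
from h import *
c=shot('wrist','w2'); print(proj(c,[.5553,.1745,.144]));print(proj(c,[.5553,.1745,.1]))
plan(.5553,.1745,.141,217.8,n=6,step=.02,turn=.095)"
```

```text
[254.83513164 218.87599002]
[254.05808866 196.52369591]
t 2.9167 p [0.5561 0.1747 0.2168] head -141.38 q6 -1.993 F [1.  0.5 0.3] Tz [ 0.063  0.027 -0.005] w 1.0
[0.0002, 0.0001, 0.02] 0.0143
[0.0002, 0.0001, 0.02] -0.0
[0.0002, 0.0001, 0.02] -0.0
[0.0002, 0.0001, 0.0158] -0.0
[0.0, 0.0, -0.0] -0.0
[0.0, 0.0, -0.0] -0.0
```

View pics/w2.png

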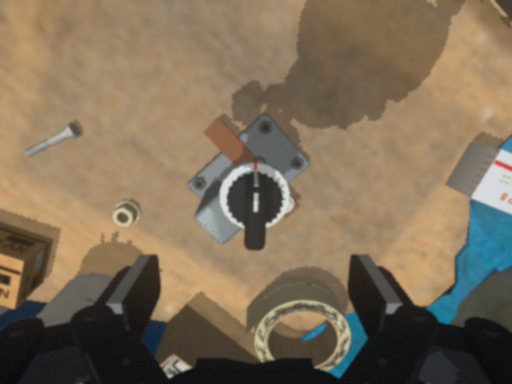

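>>> servo_tool(moves=[[0, [0, 0, 0.02], 0], [0, [0, 0, 0.02], 0], [0, [0, 0, 0.02], 0], [0, [0, 0, 0.014], 0], [0, [0, 0, 0.003], 0], [120, [0, 0, 0], 0], [120, [0, 0, 0], 0], [120, [0, 0, 0], 0]], newtons=40)

```text
time: 3.58
tool_pos: [0.5643, 0.1795, 0.15]
tcp_rot: [-1.021, 2.948, 0.013]
wrist_force: [0.1, -0.6, 0.2]
width: 0.604
```

```bash
python3 -c "
from h import *
c=shot('wrist','w3')
plan(.5553,.1745,.141,217.8,n=1)
c=shot('side','d3');crop(c,185,125,285,215,8,'d3c')"
```

```text
t 3.6333 p [0.5646 0.1796 0.1504] head -141.79 q6 -1.983 F [ 0.7  0.1 -0.1] Tz [0.004 0.038 0.017] w 0.534
[0.0104, 0.0017, 0.0094] 0.0071
```

View pics/w3.png

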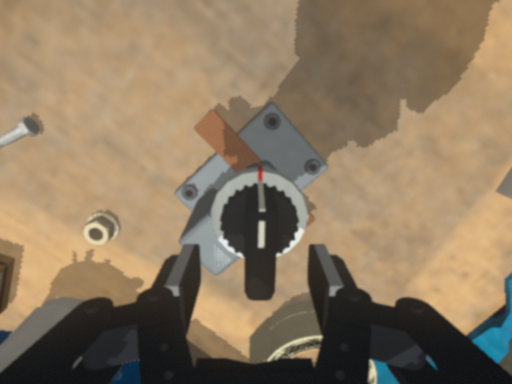

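View pics/d3c.png

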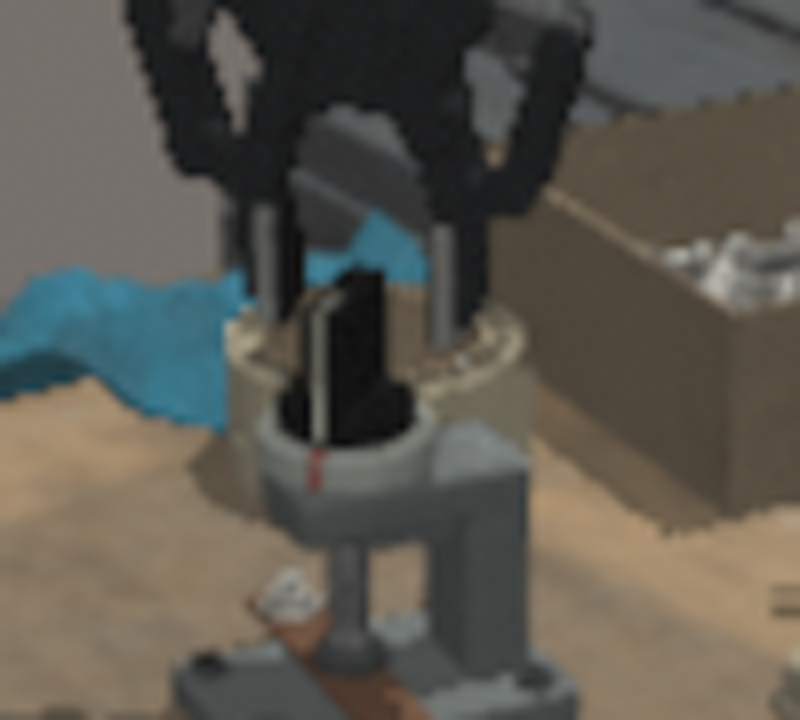

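>>> servo_tool(moves=[[110, [0.005, 0.001, 0.005], 0], [110, [0.005, 0.001, 0.004], 0], [110, [0.001, 0, 0.001], 0], [255, [0, 0, 0], 0], [255, [0, 0, 0], 0], [255, [0, 0, 0], 0], [255, [0, 0, 0], 0], [255, [0, 0, 0], 0]], newtons=40)

```text
time: 4.35
tool_pos: [0.554, 0.1747, 0.1416]
tcp_rot: [-1.018, 2.945, 0.015]
wrist_force: [0.3, 0.5, -0.7]
width: 0.156
```

```bash
python3 -c "
from h import *
c=shot('wrist','w4')
plan(.5553,.1745,.141,217.8,n=1)
c=shot('side','d4');crop(c,185,125,285,215,8,'d4c')"
```

```text
t 4.4 p [0.554  0.1747 0.1416] head -141.86 q6 -1.988 F [-0.6  0.4  0.6] Tz [-0.054  0.094 -0.058] w 0.157
[-0.0009, -0.001, 0.0006] 0.006
```

View pics/w4.png

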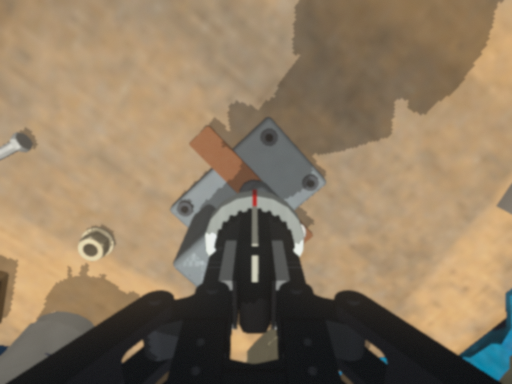

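View pics/d4c.png

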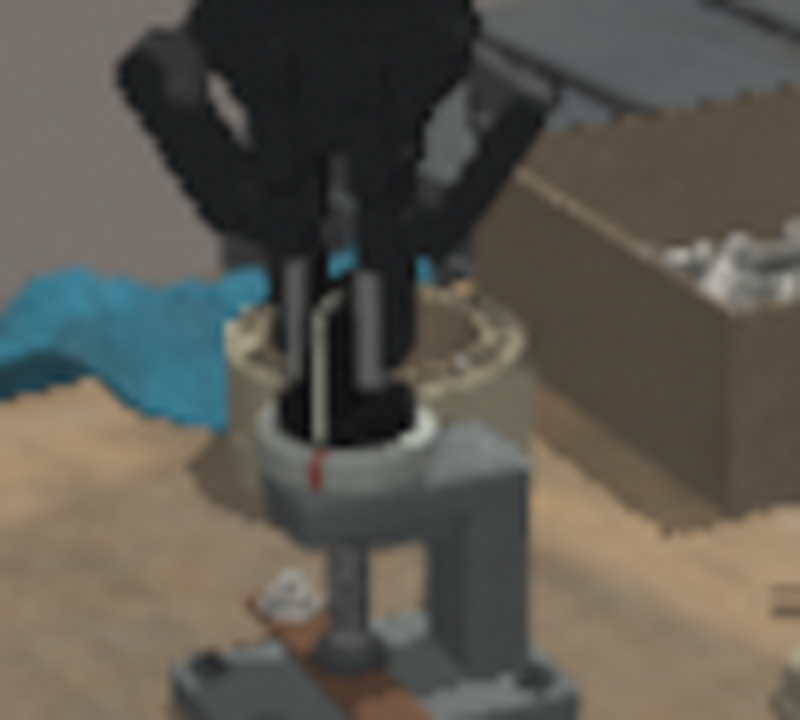

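>>> servo_tool(moves=[[255, [0, 0, 0], 0.06], [255, [0, 0, 0], 0.06], [255, [0, 0, 0], 0.06], [255, [0, 0, 0], 0.06], [255, [0, 0, 0], 0.06], [255, [0, 0, 0], 0.06], [255, [0, 0, 0], 0], [255, [0, 0, 0], 0]], newtons=60)

```text
time: 5.12
tool_pos: [0.5539, 0.1749, 0.1417]
tcp_rot: [-0.455, 3.087, 0.021]
wrist_force: [-1.3, -0.1, 0.8]
width: 0.154
```

```bash
python3 -c "
from h import *
c=shot('wrist','w5');crop(c,185,160,325,265,5,'w5c')
plan(.554,.1747,.1416,217.8,n=1)
"
```

```text
t 5.1667 p [0.5539 0.1749 0.1417] head -163.24 q6 -1.613 F [-1.5  0.7  1.6] Tz [-0.13   0.04  -0.032] w 0.152
[-0.0, -0.0002, 0.0001] -0.12
```

View pics/w5c.png

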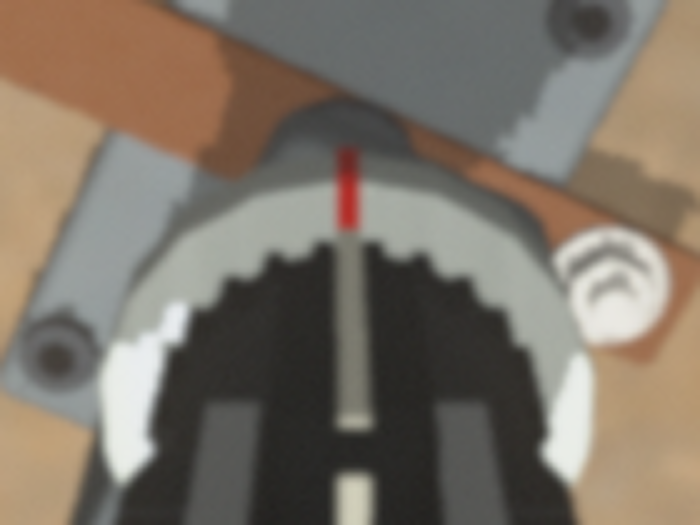

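>>> servo_tool(moves=[[255, [0, 0, 0], 0.05], [255, [0, 0, 0], 0.05], [255, [0, 0, 0], 0.05], [255, [0, 0, 0], 0.05], [255, [0, 0, 0], 0.05], [255, [0, 0, 0], 0], [255, [0, 0, 0], 0], [255, [0, 0, 0], 0]])

```text
time: 5.83
tool_pos: [0.5538, 0.1751, 0.1417]
tcp_rot: [-0.07, 3.121, 0.024]
wrist_force: [-1.0, 1.8, 0.8]
width: 0.153
```

```bash
python3 -c "
from h import *
c=shot('wrist','w6');crop(c,185,160,325,265,5,'w6c')
plan(.554,.1747,.1416,217.8,n=1)
"
```

```text
t 5.8833 p [0.5538 0.1751 0.1417] head -177.43 q6 -1.365 F [-1.1  0.4  1.4] Tz [-0.164  0.068 -0.038] w 0.154
[-0.0002, -0.0004, 0.0001] -0.12
```

View pics/w6c.png

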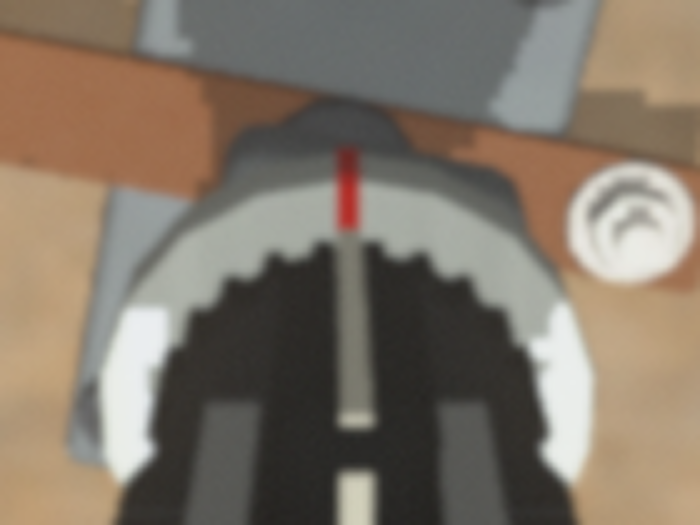

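Red and white lines are still aligned after 0.62 rad, so there is no slip yet.

>>> servo_tool(moves=[[255, [0, 0, 0], 0.05], [255, [0, 0, 0], 0.05], [255, [0, 0, 0], 0.05], [255, [0, 0, 0], 0.05], [255, [0, 0, 0], 0.05], [255, [0, 0, 0], 0], [255, [0, 0, 0], 0], [255, [0, 0, 0], 0]])

```text
time: 6.55
tool_pos: [0.5538, 0.1753, 0.1417]
tcp_rot: [0.317, 3.108, 0.027]
wrist_force: [-1.3, 0.5, 1.6]
width: 0.15
```

```bash
python3 -c "
from h import *
c=shot('wrist','w7');crop(c,185,160,325,265,5,'w7c')
plan(.554,.1747,.1416,217.8,n=1)
"
```

```text
t 6.6 p [0.5538 0.1753 0.1417] head 168.35 q6 -1.116 F [-1.1  1.9  0.4] Tz [-0.252  0.095  0.177] w 0.151
[-0.0003, -0.0005, 0.0001] -0.12
```

View pics/w7c.png

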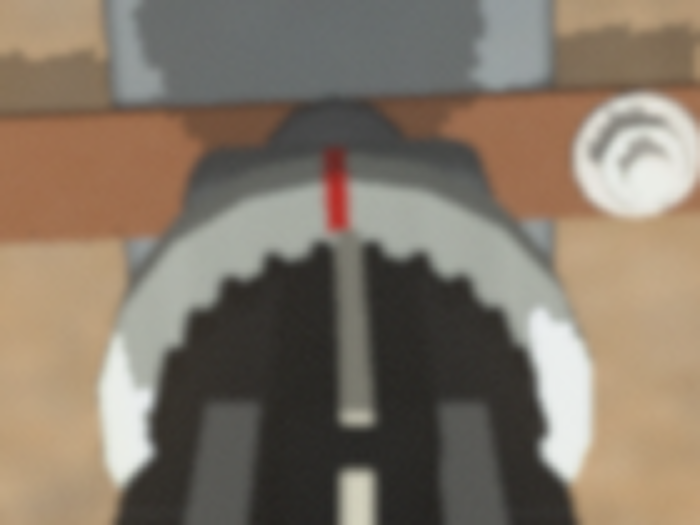

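The red line has shifted about 10 px against the white one. The screw is home and the knob has slipped about 0.04 rad.

>>> servo_tool(moves=[[255, [0, 0, 0], 0.05], [255, [0, 0, 0], 0.05], [255, [0, 0, 0], 0.05], [255, [0, 0, 0], 0.05], [255, [0, 0, 0], 0.04], [255, [0, 0, 0], 0], [255, [0, 0, 0], 0], [255, [0, 0, 0], 0]])

```text
time: 7.27
tool_pos: [0.5538, 0.1754, 0.1417]
tcp_rot: [0.69, 3.049, 0.03]
wrist_force: [-0.8, 2.1, 1.3]
width: 0.15
```

```bash
python3 -c "
from h import *
c=shot('wrist','w8');crop(c,185,160,325,265,5,'w8c')
plan(.554,.1747,.1416,217.8,n=1)
"
```

```text
t 7.3167 p [0.5538 0.1754 0.1417] head 154.5 q6 -0.874 F [-1.   0.8  0.7] Tz [-0.297  0.129 -0.05 ] w 0.151
[-0.0005, -0.0005, 0.0001] -0.12
```

View pics/w8c.png

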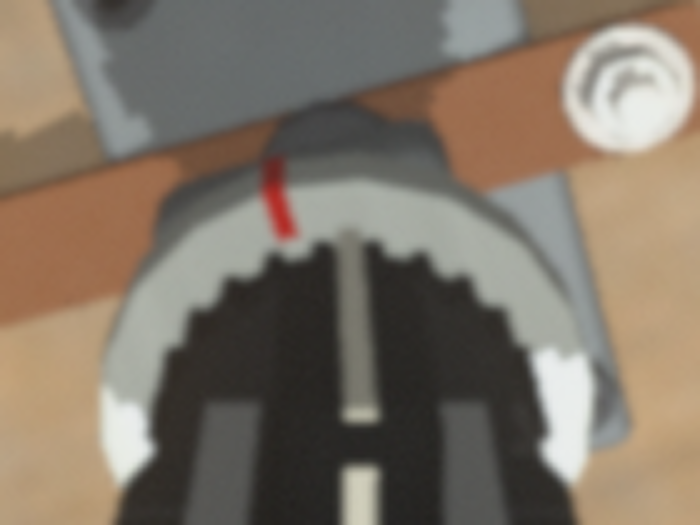

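>>> servo_tool(moves=[[255, [0, 0, 0], 0.05], [255, [0, 0, 0], 0.05], [255, [0, 0, 0], 0.04], [255, [0, 0, 0], 0], [255, [0, 0, 0], 0], [255, [0, 0, 0], 0], [255, [0, 0, 0], 0], [255, [0, 0, 0], 0]])

```text
time: 7.98
tool_pos: [0.5539, 0.1755, 0.1417]
tcp_rot: [0.898, 2.996, 0.031]
wrist_force: [-1.2, 1.2, 1.3]
width: 0.151
```

```bash
python3 -c "
from h import *
c=shot('wrist','w9');crop(c,185,160,325,265,5,'w9c')
plan(.554,.1747,.1416,217.8,n=1)
"
```

```text
t 8.0333 p [0.5538 0.1755 0.1417] head 146.64 q6 -0.736 F [-0.4  1.7  0.3] Tz [-0.331  0.161  0.07 ] w 0.152
[-0.0005, -0.0005, 0.0001] -0.12
```

View pics/w9c.png

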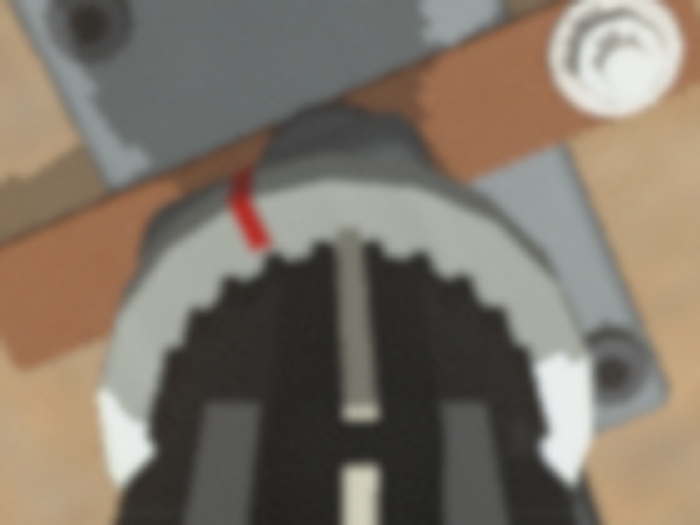

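>>> servo_tool(moves=[[120, [0, 0, 0], 0], [120, [0, 0, 0], 0], [120, [0, 0, 0], 0], [120, [0, 0, 0], 0], [120, [0, 0, 0], 0], [120, [0, 0, -0.02], 0], [120, [0, 0, -0.03], 0], [120, [0, 0, -0.03], 0]])

```text
time: 8.7
tool_pos: [0.5474, 0.1719, 0.2143]
tcp_rot: [-0.903, -3.009, -0.018]
wrist_force: [0.3, 0.9, 0.5]
width: 0.53
```

```bash
python3 -c "
from h import *
c=shot('wrist','w10');crop(c,185,130,325,265,4,'w10c')
plan(.554,.1747,.25,146.6,n=3)
"
```

```text
t 8.75 p [0.5511 0.1729 0.222 ] head 146.6 q6 -0.737 F [1.7 0.6 3.7] Tz [-0.01   0.008 -0.034] w 0.529
[-0.0015, 0.0031, -0.028] 0.0001
[0.0, 0.0, -0.0] -0.0
[0.0, 0.0, -0.0] -0.0
```

View pics/w10.png

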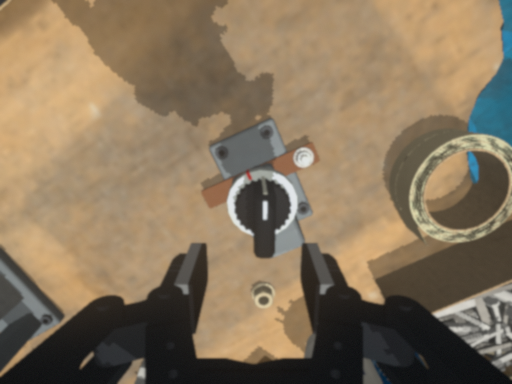

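Free of the knob, which kept its angle. I'll lift a bit more and settle, then measure the slip.

>>> servo_tool(moves=[[120, [0, 0, -0.02], 0], [120, [0, 0, -0.02], 0], [120, [0, 0, 0], 0], [120, [0, 0, 0], 0], [120, [0, 0, 0], 0], [120, [0, 0, 0], 0], [120, [0, 0, 0], 0], [120, [0, 0, 0], 0]])

```text
time: 9.42
tool_pos: [0.5513, 0.172, 0.2639]
tcp_rot: [0.9, 2.997, 0.029]
wrist_force: [0.3, -1.1, -0.8]
width: 0.532
```

```bash
python3 -c "
from h import *
c=shot('wrist','w11');k=proj(c,[.5545,.1745,.12]).astype(int);print(k);crop(c,k[0]-50,k[1]-45,k[0]+50,k[1]+45,8,'w11c');print(k-[50,45])
d=shot('side','d11')
plan(.554,.1747,.25,146.6,n=1)
"
```

```text
[255 186]
[205 141]
t 9.5167 p [0.5513 0.172  0.2639] head 146.57 q6 -0.737 F [-0.2  0.7 -0.3] Tz [0.02  0.024 0.003] w 0.527
[-0.0008, 0.0038, 0.0139] -0.0004
```

View pics/w11c.png

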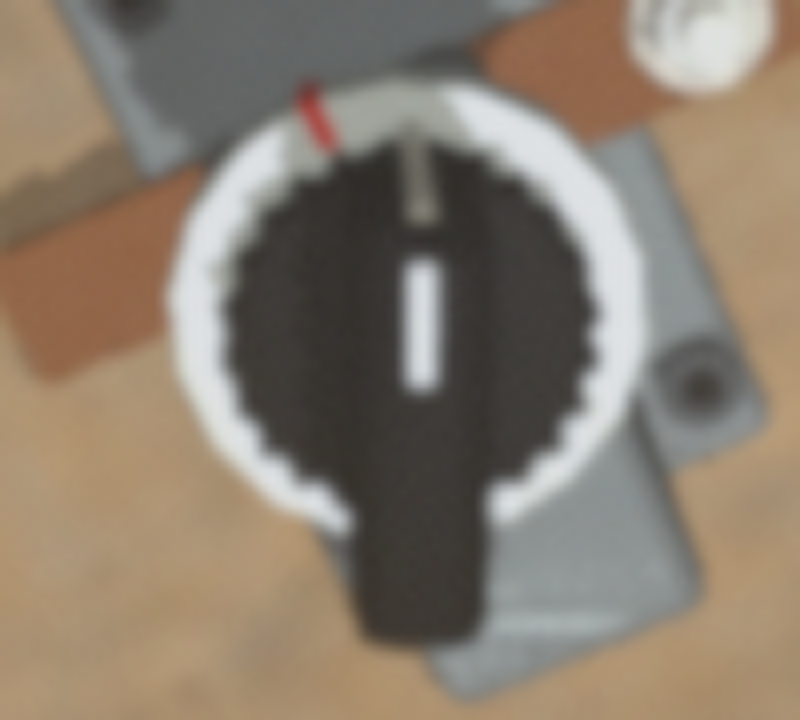

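View pics/d11.png

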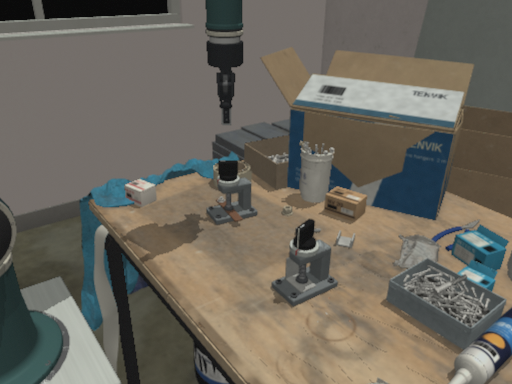

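```bash
python3 -c "
from workcell import bot
print(bot.finish_job())"
```

```text
the job is handed in; nothing more can be done
None
```

I tightened the rusty-bar clamp to one click and handed the job in at about 9.5 s. The hand-in gives no verdict, so these are my own checks.

- **Tightening:** I gripped the knob's bar from above and turned it clockwise by about 1.25 rad in total. The red and white lines stayed aligned for about the first 0.8 rad. Then they began to part, which means the screw had reached its stop.
- **Slip:** I turned on past the first click to about 0.42 rad. After letting go, the last wrist picture shows about 0.43 rad between the lines, inside the 0.2 to 1.0 range and short of the second click.
- **Screw home:** I judged this from the slip alone and did not measure the pad gap directly.
- **Clear of everything:** The gripper is open and about 10 cm above the knob, and the wrist force reads near zero.
- **Other clamp:** It looks unchanged in the last side picture, and the arm stayed well away from it. I did not measure its bar end numerically.

On the first descent the tool drifted about 9 mm sideways. I corrected that before closing the fingers, and nothing was touched.

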